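Load the flip-magnifier reading stand at the vaccination desk

TASK

Flip the magnifier of the syringe reading stand up and over until it springs to its far stop, then press the longer of the two syringe carriers onto the stand's studs until it is fully home, flat on the deck. Then flip the magnifier back over the loaded syringe so that it springs to its first stop, and leave everything else on the desk where it is.

Things in the scene. Friction and masses are not known exactly. Their poses are not given: they have to be found in the camera images.
- stand: Grey plastic syringe reading stand, fixed: slab 170 (x) by 125 (y from -45 to +80) by 20 high. Origin on the desk under the dock's centre; x along the dock and the hinge, +y from dock to hinge. Two hinge lugs (12 by 20, 56 high) at y +64, x -76 and +76, and a thin spring strut below the hinge line. Else only studs and magnifier rise above the deck.
- dock (a point): Centre of the stud field on the deck, 20 above the desk, axes as the stand. 8 studs, 14 across, 14 high, top 6 tapered: x -47, -15, 15, 47, y -9 and +9. The outer four are sprung and grip the socket: the carrier does not sink by its weight but takes a push of about 5 N (under 15). Home: carrier's origin at this point, its x along the dock, either way round.
- magnifier_hinge (a point): Middle of the magnifier's hinge line, fixed on the stand at its (0, 64, 48). The hinge runs along the stand's x.
- magnifier (a joint): Angle (rad). 0: first stop, leaning 45 deg over the dock (to the stand's -y); 0.785: upright, snap point; 1.571: far stop, leaning 45 deg to +y. A spring drives it to the nearer stop and holds it. Leaving a stop takes 0.3 N m (3 N at the free edge, square to the pane). Push the free edge with closed fingers along its arc, across and up, to just past upright; a level push may jam.
- magnifier_edge (a point): Middle of the magnifier's free edge, 110 from the hinge line; turns with it. The magnifier is a flat clear pane in a black frame, 130 along the hinge, 9 thick. At the stops the free edge stands 126 above the desk, 78 level from the hinge line (stand's y = -14 or +142); upright it stands 158 above the desk.
- carrier: The longer syringe carrier, loose: white block 120 (x) by 46 (y) by 46 high, a syringe 20 across along x on top (62 high in all, reaching x -59 to +60). Origin: centre of the underside, z up. Underside: one open socket 106 by 35, 16 deep, ends chamfered, for all studs, 1.5 to spare each side in y. Once home the magnifier clears it. About 0.25 kg. Grip the long sides, 46 apart.
- short_carrier: The shorter syringe carrier, which does not fit and must stay: loose, same make, 86 (x) by 46 (y) by 46 high, with a shorter syringe (top 62 high, syringe parts reach x = -43 and +44). Origin at the centre of its underside.
- sanitizer: Bystander: loose clear bottle with cap, 56 across, 155 high, origin at the centre of its underside.
- tablet_jar: Bystander: loose amber jar, 56 across, 85 high, origin at the centre of its underside.
- mug: Bystander: loose white mug, 72 across, 85 high, handle at its +y, origin at the centre of its underside.
- stapler: Bystander: loose black stapler, 36 (x) by 125 (y) by 48 high, origin at the centre of its underside.
- mouse: Bystander: loose black computer mouse, 108 (x) by 60 (y) by 34 high, origin at the centre of its underside.
There are look-alikes about, which are no part of the job. Leave any blue or purple look-alike of the carrier alone.

How it is judged:
By the outcome, as a careful person would: the job done as asked, in the order asked, and still so for the second after the job is handed in, with the robot touching nothing.
It also fails if it takes over 72 s, if anything falls off the work surface, if the arm or the gripper's body presses on something with over 40 N, if the wrist force passes 120 N, or if a joint passes its speed limit or range.

ROBOT

A 7-joint arm with a two-finger parallel gripper is mounted at the origin on the work surface. World frame = base frame: x ahead of the robot, y to its left, z up, the work surface at z = 0. Lengths are in m, angles in rad, forces in N, time in s.
With the tool pointing down it reaches from about 0.425 to 0.825 m from the base axis. Payload 3.6 kg.
Tool frame: the origin (TCP) lies where the fingers leave the gripper's body, on its centre line; the fingertips stand 73 mm ahead of it and the grasp point (between the pads) lies 54 mm ahead of it; z points along the fingers, y is the line along which they close (so a half turn about z gives the same grasp; the last joint's range is limited). The gripper opens to 85 mm and grips with 20 to 120 N. Pads are 22 mm wide; open, the fingers measure 114 mm over their backs; the gripper's body (76 mm by 85 mm) begins 54 mm behind the grasp point. The pads swing forward as they close: fully open they stand 13 mm farther back than shut.
Start: joints at [1.153, 0.615, -0.013, 1.423, 0.008, 1.103, -0.04], TCP at [0.248, -0.601, 0.304] pointing down, gripper open.
Joint ranges: [-3.12, 3.12], [-0.3, 2.06], [-1.34, 1.32], [0.26, 2.42], [-1.36, 4.5], [0.01, 1.98], [-2.84, 2.84]. Speed limits (rad/s): [2.79, 2.79, 3.14, 3.14, 3.14, 3.14, 3.14].

INTERFACE

Orientations are given as a unit quaternion [x, y, z, w].
In Python, from station import arm, snapshot, camera_info, ticket gives the robot as it stands. Calls block until the motion is done:
- arm.movep(position, orientation): joint-space move of the TCP to a pose.
- arm.line_to(position, velocity=0.15, ori=None): straight line of the TCP; ori=None keeps the orientation; velocity is the mean speed in m/s.
- arm.move_j(angles): joint-space move.
- arm.move_gripper(opening, effort=None): opening from 0.0 (shut) to 1.0 (fully open); effort is the grip in N (None keeps the last); returns when the fingers have stopped.
- arm.pause(seconds).
- arm.ik(position, orientation): joint angles nearest the present ones, or None.
- snapshot(name): name is "scene" or "top" or "wrist"; returns the picture (384x512x3 uint8, blue, green, red); there is no depth.
- camera_info(name): a dict with "fx", "fy", "cx", "cy" (pixels), "R" (3x3) and "t" (3): a world point X has camera coordinates R X + t; the wrist camera has in their place "T_tool_cam" (4x4, takes a point from camera to tool coordinates, whose origin is the TCP and whose axes are the flange's). Camera axes: x right, y down, z forward; pixel columns grow to the right and rows downward; lengths in m; the calibration is good to about 2 mm. A picture is of the moment at which its call begins: read the wrist's pose just before it. camera_info takes no time and is no camera call.
A pose or a line that the arm cannot do raises arm.MotionError and nothing moves.
- ticket.finish_job(): hands the job in; it is judged then, once.
Readings, each from a call of its own:
- arm.read_time(): time.
- arm.read_joint_positions(): joint angles.
- arm.read_dq(): joint speeds.
- arm.read_effort(): joint torques, N m.
- arm.read_tool_pos(): TCP position.
- arm.read_eef_rot(): TCP orientation.
- arm.read_ft_force(): force on the tool from outside, world axes, zero at the start.
- arm.read_wrist_torque(): the same for the moment, N m.
- arm.read_opening(): opening from 0.0 (shut) to 1.0 (fully open).
- arm.read_finger_force(): force on a finger pad.
Only numpy, scipy, OpenCV 4.12 (cv2) and the standard library are available. Lean on these libraries where they do the work, as an engineer would, in place of code of your own. Each camera call takes 0.05 s, during which the arm holds its last target. There are 200 camera calls.

## Working session

There is one attempt and no reset: what is moved stays moved. The work goes in short steps, each a Python script; the robot and the scene stay as the last script left them, time stands still between calls to the robot, and variables do not carry over. Pictures are saved under pics/ and viewed, at most 10 in all, crops included, and the job is handed in when it is done.

```bash
ls; mkdir -p pics
python3 - <<'E'
from station import arm, snapshot, camera_info
import cv2,numpy as np
a=snapshot("scene");b=snapshot("top")
cv2.imwrite("pics/scene0.png",a);cv2.imwrite("pics/top0.png",b)
cv2.imwrite("pics/scene0b.png",cv2.resize(a,(800,600),interpolation=cv2.INTER_CUBIC));cv2.imwrite("pics/top0b.png",cv2.resize(b,(800,600),interpolation=cv2.INTER_CUBIC))
for n in("scene","top","wrist"):print(n,camera_info(n))
print(arm.read_time(),arm.read_eef_rot())
E
```

```text
pics
scene {'fx': 426.0358345873551, 'fy': 426.0358345873551, 'cx': 257.5504425797499, 'cy': 193.49130987294322, 'R': array([[-0.4472671 ,  0.89427793,  0.01480278],
       [ 0.62382   ,  0.3237742 , -0.71135004],
       [-0.6409374 , -0.3089292 , -0.702682  ]]), 't': array([ 0.22641342, -0.23592096,  1.73308339])}
top {'fx': 431.3172890899493, 'fy': 431.3172890899493, 'cx': 265.3985680881337, 'cy': 194.71607311783407, 'R': array([[ 0.00199074, -0.99999205,  0.00345409],
       [-0.98633158, -0.00253262, -0.16475315],
       [ 0.16476058, -0.0030789 , -0.98632878]]), 't': array([2.16679295e-04, 5.11125603e-01, 1.20569569e+00])}
wrist {'fx': 297.91094377008466, 'fy': 297.91094377008466, 'cx': 256.99051741652795, 'cy': 196.44130412840934, 'T_tool_cam': array([[ 7.82140018e-04, -9.47596470e-01, -3.19468805e-01,
         8.09353188e-02],
       [ 9.99999391e-01,  4.92328410e-04,  9.87923931e-04,
        -3.75210081e-04],
       [-7.78869661e-04, -3.19469383e-01,  9.47596278e-01,
        -7.04178600e-02],
       [ 0.00000000e+00,  0.00000000e+00,  0.00000000e+00,
         1.00000000e+00]])}
0.1 [ 9.80965711e-01  1.94177416e-01 -2.48585795e-04 -1.15895600e-03]
```

View pics/scene0b.png

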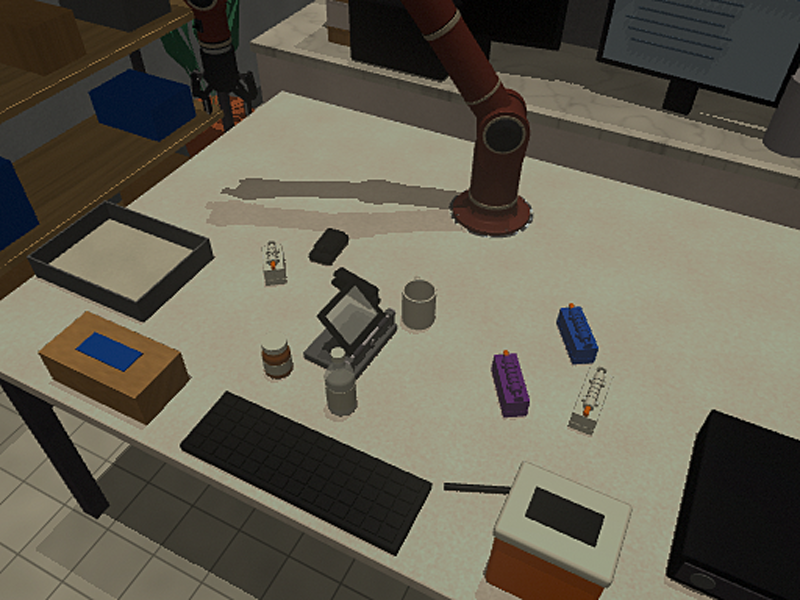

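View pics/top0b.png

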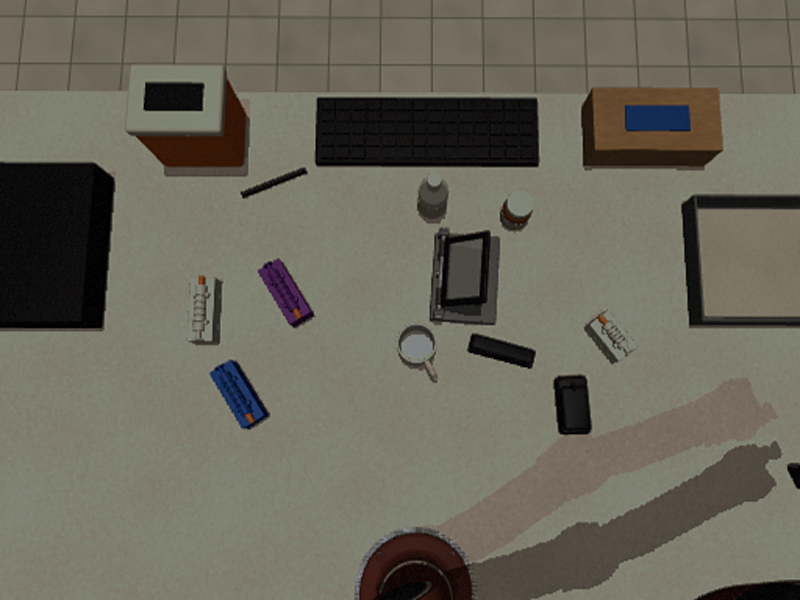

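The scene shows the stand (near 350,325) between the mug, the bottle, the jar and the stapler. In the top view there are four carrier candidates:
- White at (201,310), the longer white one.
- White at (612,335), clearly shorter, so it is the short_carrier.
- Purple at (286,292) and blue at (240,393), look-alikes to leave alone.

The white one at (201,310) fits the description. I'll enlarge it to confirm, together with the stand.

```bash
cat > h.py <<'E'
import numpy as np, cv2
from scipy.spatial.transform import Rotation as Rn
from station import arm, snapshot, camera_info
def ray(n,u,v,pose=None):
    c=camera_info(n); d=np.array([(u-c["cx"])/c["fx"],(v-c["cy"])/c["fy"],1.])
    if n=="wrist":
        p,q=pose; R=Rn.from_quat(q).as_matrix(); T=c["T_tool_cam"]
        return R@T[:3,3]+p, R@T[:3,:3]@d
    R,t=c["R"],c["t"]; return -R.T@t, R.T@d
def onz(n,u,v,z,pose=None):
    o,d=ray(n,u,v,pose); return o+d*(z-o[2])/d[2]
def tri(*rays):
    A=0;b=0
    for o,d in rays:
        d=d/np.linalg.norm(d);P=np.eye(3)-np.outer(d,d);A=A+P;b=b+P@o
    x=np.linalg.solve(A,b); return x,[np.linalg.norm(np.cross(x-o,d/np.linalg.norm(d))) for o,d in rays]
def proj(n,X,pose=None):
    c=camera_info(n)
    if n=="wrist":
        p,q=pose; T=c["T_tool_cam"]; x=Rn.from_quat(q).inv().apply(np.array(X)-p); x=T[:3,:3].T@(x-T[:3,3])
    else: x=c["R"]@np.array(X)+c["t"]
    return np.array([c["fx"]*x[0]/x[2]+c["cx"],c["fy"]*x[1]/x[2]+c["cy"]])
def down(yaw): # tool z down, tool x axis at world angle yaw
    c,s=np.cos(yaw),np.sin(yaw)
    return Rn.from_matrix(np.array([[c,s,0],[s,-c,0],[0,0,-1]])).as_quat()
def pose(): return np.array(arm.read_tool_pos()),np.array(arm.read_eef_rot())
def crop(im,x,y,w,h,s): return cv2.resize(im[y:y+h,x:x+w],None,fx=s,fy=s,interpolation=cv2.INTER_CUBIC)
E
python3 - <<'E'
from h import *
a=cv2.imread("pics/scene0.png");b=cv2.imread("pics/top0.png")
m=np.vstack([np.hstack([crop(b,265,135,80,75,5),crop(b,100,160,80,75,5)][:2]),np.hstack([crop(a,190,170,80,75,5),crop(a,340,220,80,75,5)])])
m=m[:600]; print(m.shape); cv2.imwrite("pics/mos.png",m)
for n,u,v,z in [("carrier",201,310,.046),("short",612,335,.046),("dock",468,275,.02),("mug",417,345,.085),("stapler",502,350,.04),("bottle",434,180,.155),("jar",517,198,.085),("mouse",572,404,.03)]:
  print(n,onz("top",u*.64,v*.64,z).round(3))
E
```

```text
(600, 800, 3)
carrier [0.499 0.395 0.046]
short [ 0.454 -0.361  0.046]
dock [ 0.571 -0.1    0.02 ]
mug [ 0.431 -0.003  0.085]
stapler [ 0.427 -0.159  0.04 ]
bottle [ 0.711 -0.031  0.155]
jar [ 0.702 -0.186  0.085]
mouse [ 0.329 -0.286  0.03 ]
```

View pics/mos.png

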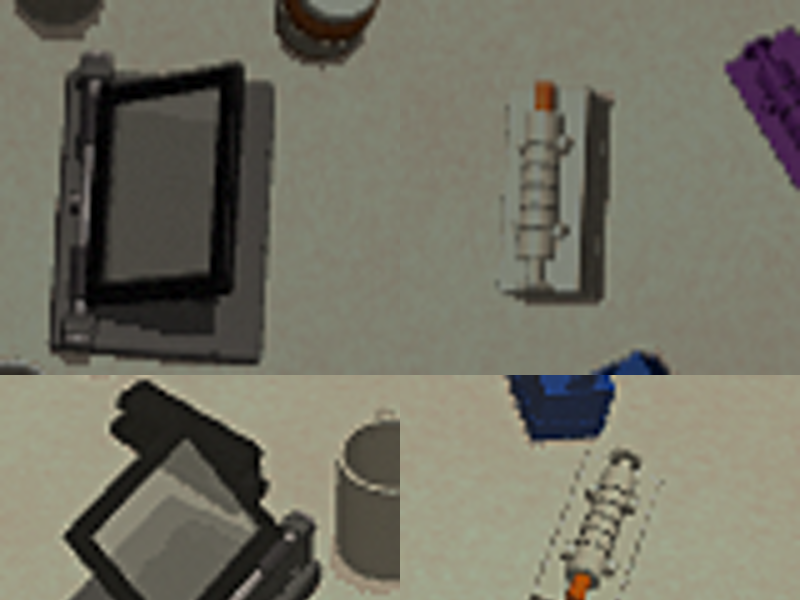

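The top crop confirms it. The white carrier at crop (505..600, 85..300) is about 42 px (roughly 118 mm) long, so it is the long one. The magnifier is at its first stop, with its free edge to the right (crop (243,65) to (232,297)). The slab corners are at (272,82), (262,362) and (50,355). Next I'll fit the stand pose.

Run:
```python
from h import *
T=lambda u,v:(265+u/5,135+v/5)
S=lambda u,v:(190+u/5,170+(v-375)/5)
e1=tri(ray("top",*T(243,65)),ray("scene",*S(65,535)));e2=tri(ray("top",*T(232,297)),ray("scene",*S(188,440)))
print(e1,e2,np.linalg.norm(e1[0]-e2[0]))
P=np.array([onz("top",*T(*c),.02) for c in [(272,82),(262,362),(50,355)]])[:,:2]
L=np.array([(85,-45),(-85,-45),(-85,80)])/1000
Lc=L-L.mean(0);Pc=P-P.mean(0);H=Lc.T@Pc
th=np.arctan2(H[0,1]-H[1,0],H[0,0]+H[1,1]);R=np.array([[np.cos(th),-np.sin(th)],[np.sin(th),np.cos(th)]])
o=P.mean(0)-R@L.mean(0);print(o,np.degrees(th),P-(o+L@R.T))
print("edge in stand",[R.T@(e[0][:2]-o) for e in(e1,e2)])
# carrier top-face corners
C=lambda u,v:(100+(u-400)/5,160+v/5)
K=np.array([onz("top",*C(*c),.046) for c in [(507,88),(585,90),(578,292),(500,290)]]);print(K,K.mean(0))
q=down(np.pi/2+th)
for p in [(.42,-.2,.3),(o[0],-.19,.25),(o[0],-.19,.17),(o[0]+.02,.1,.17),(.5,.4,.08)]:
    for k in (0,np.pi):print(p,k,arm.ik(p,down(np.pi/2+th+k)))
```

```text
(array([ 0.62692921, -0.12833269,  0.12442332]), [np.float64(0.0026091845071414526), np.float64(0.002609184507141455)]) (array([ 0.50004857, -0.11966544,  0.10162174]), [np.float64(0.005949652606229613), np.float64(0.00594965260622956)]) 0.1292042101071837
[ 0.56373706 -0.1107838 ] -2.566151247668466 [[ 0.00030002 -0.00077496]
 [ 0.00072962  0.00064068]
 [-0.00102964  0.00013427]]
edge in stand [array([ 0.06391449, -0.014702  ]), array([-0.06322697, -0.01172424])]
[[0.55979092 0.41923775 0.046     ]
 [0.55872927 0.3739686  0.046     ]
 [0.44099155 0.37195968 0.046     ]
 [0.44203346 0.41652715 0.046     ]] [0.5003863 0.3954233 0.046    ]
(0.42, -0.2, 0.3) 0 [ 0.67912919  0.35717429 -0.3806561   1.9329284   0.16903541  0.88219205
  0.16761455]
(0.42, -0.2, 0.3) 3.141592653589793 [ 0.06574089  0.35994259  0.45235138  1.95048882 -0.20197007  0.87484508
 -2.56325757]
(np.float64(0.5637370637506492), -0.19, 0.25) 0 [ 0.49553857  0.60346534 -0.33565934  1.65165665  0.23597392  0.92656515
  0.02761756]
(np.float64(0.5637370637506492), -0.19, 0.25) 3.141592653589793 [-0.0034422   0.62371766 
[... 156 characters left out ...]
01  0.27390744  0.75462883
 -0.00499498]
(np.float64(0.5637370637506492), -0.19, 0.17) 3.141592653589793 [ 0.00408839  0.72994732  0.47254131  1.74229629 -0.44712678  0.77813659
 -2.48923307]
(np.float64(0.5837370637506493), 0.1, 0.17) 0 [ 0.00832301  0.70472518 -0.3503769   1.73313379  0.32801369  0.76180773
 -0.54942864]
(np.float64(0.5837370637506493), 0.1, 0.17) 3.141592653589793 [ 0.40165589  0.97288378 -1.1520153   1.72061755  0.98        1.1413628
  2.04117051]
(0.5, 0.4, 0.08) 0 [-0.52849753  0.88532795 -0.31375207  1.63367781  0.3874245   0.68462469
 -1.08202662]
(0.5, 0.4, 0.08) 3.141592653589793 [-0.14436588  1.17588402 -1.15369784  1.62041877  1.1618713   1.16739247
  1.50139913]
```

```bash
cat >> h.py <<'E'
TH=np.radians(-2.57);O=np.array([.5637,-.1108])
def W(x,y,z,O=None,TH=None):
    O=globals()['O'] if O is None else O; TH=globals()['TH'] if TH is None else TH
    c,s=np.cos(TH),np.sin(TH);return np.array([O[0]+c*x-s*y,O[1]+s*x+c*y,z])
E
python3 - <<'E'
from h import *
q=down(np.pi/2+TH)
arm.move_gripper(0.0)
arm.movep(W(0,-.065,.25),q)
arm.line_to(W(0,-.050,.169),.2)
print(arm.read_time(),arm.read_ft_force())
for d in np.arange(45,102,8):
    f=np.radians(d); y=.064-.110*np.cos(f)-.0045*np.sin(f)-.011; z=.048+.110*np.sin(f)-.0045*np.cos(f)+.043
    arm.line_to(W(0,y,z),.1); F=np.array(arm.read_ft_force()); print(d,F.round(1))
    if np.linalg.norm(F)>25: break
arm.line_to(W(0,.02,.3),.25)
a=snapshot("scene");p=pose();b=snapshot("wrist");print(p,arm.read_time())
np.save("p1.npy",np.r_[p[0],p[1]]);cv2.imwrite("pics/w1.png",b)
cv2.imwrite("pics/m1.png",np.hstack([crop(a,180,150,100,125,3),cv2.resize(b,(500,375))]))
E
```

```text
3.3417 [0.18394085 0.02989988 0.53300583]
45 [-0.3  0.4 -0.2]
53 [-1.3 -3.4 -0.9]
61 [ 0.7 -3.9  0.7]
69 [ 2.1 -2.2 -0.4]
77 [ 1.5 -1.9  0.2]
85 [ 0.5 -0.2 -0.5]
93 [ 0.5 -0.3  0.3]
101 [ 0.9 -0.9 -0.8]
(array([ 0.56355963, -0.09002077,  0.29834839]), array([ 0.72245154,  0.69141912, -0.00087807, -0.00161413])) 6.5167
```

View pics/m1.png

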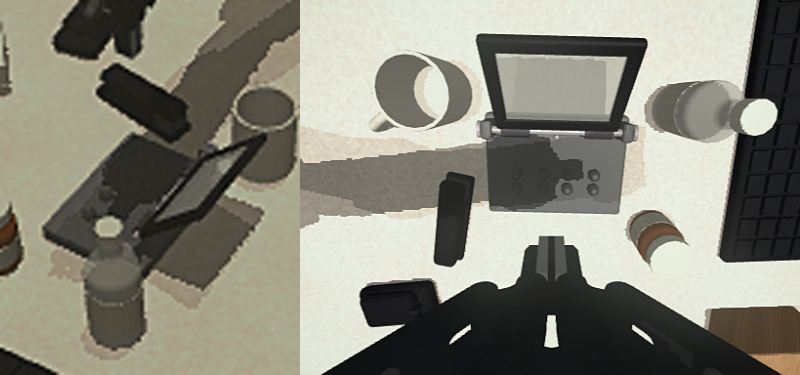

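The magnifier now stands at its far stop (pane leaning toward the mug side in both views), and the studs are visible near (515-597, 170-190). Next, two closer wrist views of the studs.

Run:
```python
from h import *
ims=[]
for i,x in enumerate((-.035,.035)):
    arm.line_to(W(x,-.05,.24),.25); arm.pause(.2)
    p=pose(); b=snapshot("wrist"); cv2.imwrite(f"pics/s{i}.png",b); np.save(f"ps{i}.npy",np.r_[p[0],p[1]])
    pr=np.array([proj("wrist",W(sx,sy,.034),p) for sx in(-.047,-.015,.015,.047) for sy in(-.009,.009)])
    print(p[0],pr.round(1).tolist())
    c=pr.mean(0).astype(int);x0,y0=c[0]-80,c[1]-30;print("crop",x0,y0)
    g=np.clip((b/255.)**.5*255,0,255).astype(np.uint8)
    ims.append(crop(g,x0,y0,160,60,5))
cv2.imwrite("pics/m2.png",np.vstack(ims));print(arm.read_time())
```

```text
[ 0.52771526 -0.15735476  0.24084255] [[243.7, 144.7], [243.5, 124.8], [278.2, 144.8], [278.7, 125.0], [310.5, 144.9], [311.7, 125.1], [344.9, 145.1], [346.9, 125.2]]
crop 214 104
[ 0.59557328 -0.16236602  0.24016082] [[170.6, 142.4], [168.8, 122.4], [205.3, 142.4], [204.2, 122.4], [237.7, 142.5], [237.3, 122.5], [272.4, 142.5], [272.7, 122.5]]
crop 141 102
7.9917
```

View pics/m2.png

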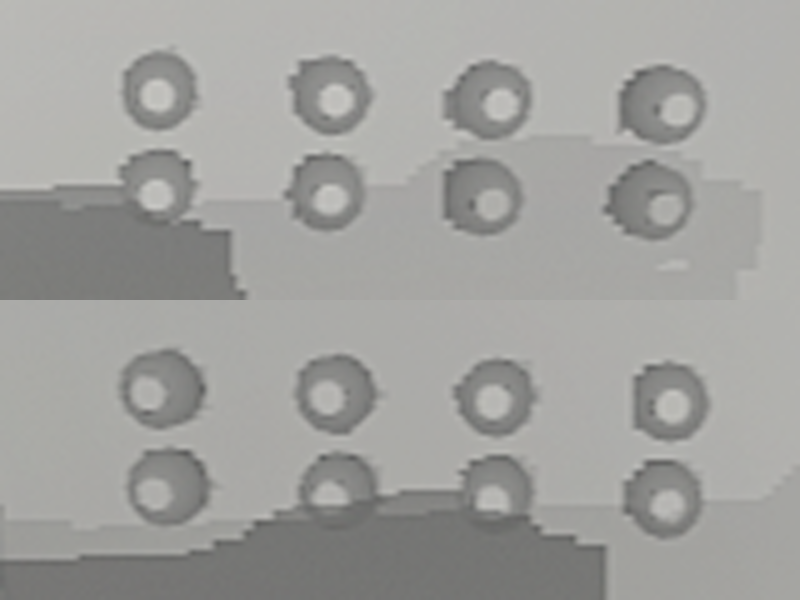

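Both views show all 8 stud tops: the upper row at v≈96–108 and the lower row at v≈193–210, spanning u≈150–679. I'll triangulate and fit the dock.

Run:
```python
from h import *
A=[[(157,96),(335,99),(502,103),(679,108),(157,193),(330,199),(493,205),(666,210)],[(150,92),(327,97),(493,101),(671,107),(154,192),(330,196),(490,199),(666,205)]]
off=[(214,104),(141,102)]
ps=[np.load(f"ps{i}.npy") for i in(0,1)];ps=[(p[:3],p[3:]) for p in ps]
px=[[((u+.5)/5-.5+o[0],(v+.5)/5-.5+o[1]) for u,v in a] for a,o in zip(A,off)]
X=np.array([tri(ray("wrist",*px[0][i],ps[0]),ray("wrist",*px[1][i],ps[1]))[0] for i in range(8)])
print("z",X[:,2].round(4),X[:,2].mean())
L=np.array([(x,y) for y in(.009,-.009) for x in(-.047,-.015,.015,.047)])
for P in (X[:,:2],*[np.array([onz("wrist",*px[k][i],.034,ps[k])[:2] for i in range(8)]) for k in(0,1)]):
    Pc=P-P.mean(0);H=L.T@Pc;th=np.arctan2(H[0,1]-H[1,0],H[0,0]+H[1,1]);R=np.array([[np.cos(th),-np.sin(th)],[np.sin(th),np.cos(th)]])
    print(P.mean(0).round(4),np.degrees(th).round(2),((P-P.mean(0)-L@R.T)*1000).round(1).tolist())
```

```text
z [0.032  0.0337 0.0353 0.0357 0.035  0.0337 0.037  0.036 ] 0.03481896390330581
[ 0.5651 -0.1098] -3.83 [[-0.3, -0.3], [0.1, -0.1], [0.2, 0.0], [0.2, -0.1], [0.0, 0.3], [0.1, -0.0], [-0.2, 0.3], [-0.0, -0.1]]
[ 0.5654 -0.1099] -3.96 [[-0.5, -0.2], [-0.2, 0.1], [0.2, 0.2], [0.5, 0.2], [-0.2, 0.3], [-0.2, 0.0], [0.1, -0.3], [0.4, -0.3]]
[ 0.5652 -0.1098] -4.07 [[0.2, -0.1], [0.0, -0.1], [0.0, -0.0], [0.2, -0.2], [-0.3, -0.0], [0.1, 0.1], [-0.4, 0.4], [0.1, 0.1]]
```

```bash
sed -i 's/^TH=.*/TH=np.radians(-3.95);O=np.array([.5652,-.1098])/' h.py
python3 - <<'E'
from h import *
for k in (0,np.pi):
    for p in (W(-.05,0,.26),W(0,0,.1)): print(k,arm.ik(p,down(TH+k)))
    for p in ((.45,.395,.28),(.5,.395,.08)): print(k,arm.ik(p,down(np.radians(1.3)+k)))
arm.line_to(W(0,-.05,.28),.3)
E
```

```text
0 [ 0.08667962  0.47620165  0.11048298  1.84093823 -0.06866537  0.82811539
 -1.40830678]
0 [ 0.09551867  0.77002823  0.09348928  1.82994146 -0.12521309  0.54729636
 -1.3699332 ]
0 [-0.78874748  0.5568417   0.051256    1.61293576 -0.03277192  0.9726546
 -2.27487257]
0 [-0.79209115  0.86715621  0.15357676  1.65312979 -0.19751772  0.63651079
 -2.08080981]
3.141592653589793 [ 0.66246223  0.57997835 -0.77469279  1.82329111  0.493812    0.94199532
  1.17161949]
3.141592653589793 [ 0.51744258  0.84648321 -0.60104036  1.81593274  0.70984849  0.70741738
  1.01430806]
3.141592653589793 [-0.29618043  0.66998899 -0.79400621  1.5963047   0.52055886  1.09825373
  0.36887819]
3.141592653589793 [-0.4153344   0.91706276 -0.50677346  1.63961834  0.60348117  0.74627032
  0.38406751]
```

Run:
```python
from h import *
ims=[]
g=lambda b:np.clip((b/255.)**.6*255,0,255).astype(np.uint8)
arm.movep(W(-.05,0,.26),down(TH)); arm.pause(.2)
p=pose(); b=snapshot("wrist"); np.save("ps2.npy",np.r_[p[0],p[1]]); cv2.imwrite("pics/s2.png",b)
c=proj("wrist",W(0,0,.034),p).astype(int); print("studs crop",c-[40,75]); ims.append(crop(g(b),c[0]-40,c[1]-75,80,150,4))
arm.move_gripper(1.0)
yc=np.radians(1.3)
for i,dy in ((3,.03),(4,-.03)):
    arm.movep([.44,.395+dy,.27],down(yc)); arm.pause(.2)
    p=pose(); b=snapshot("wrist"); np.save(f"ps{i}.npy",np.r_[p[0],p[1]]); cv2.imwrite(f"pics/s{i}.png",b)
    c=proj("wrist",(.5,.395,.046),p).astype(int); print("car crop",c-[30,75]); ims.append(crop(g(b),c[0]-30,c[1]-75,60,150,4))
m=np.hstack(ims);print(m.shape,arm.read_time());cv2.imwrite("pics/m3.png",m)
```

```text
studs crop [216  54]
car crop [258  45]
car crop [198  42]
(600, 800, 3) 13.425
```

View pics/m3.png

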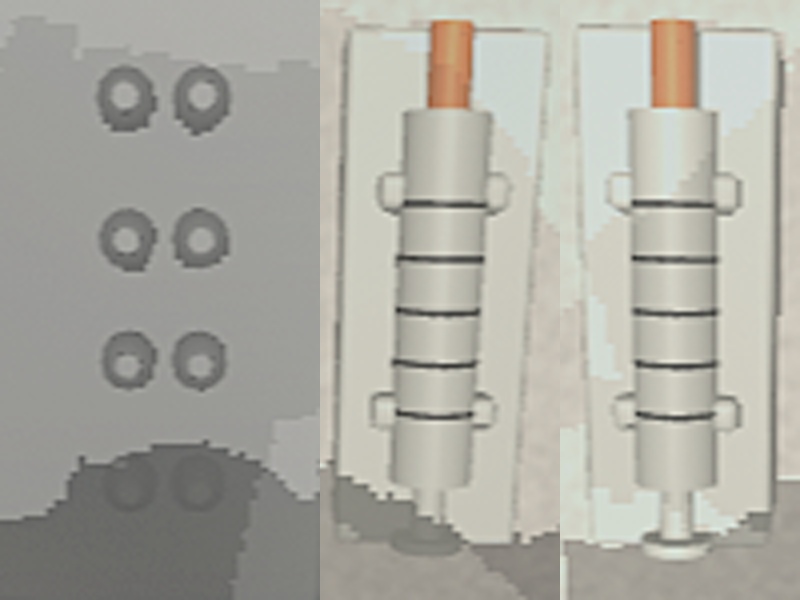

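Left panel: stud tops at (126,97), (203,97), (127,240), (202,240), (129,364) and (200,364). Middle and right: the top-face corners of the white carrier, (352,28), (549,33), (513,542), (338,538) and (577,28), (777,33), (770,540), (593,540).

Run:
```python
from h import *
ld=lambda i:(lambda p:(p[:3],p[3:]))(np.load(f"ps{i}.npy"))
px=lambda u,v,x0,o:((u-x0+.5)/4-.5+o[0],(v+.5)/4-.5+o[1])
def fit(L,P):
    Lc=L-L.mean(0);Pc=P-P.mean(0);H=Lc.T@Pc;th=np.arctan2(H[0,1]-H[1,0],H[0,0]+H[1,1]);R=np.array([[np.cos(th),-np.sin(th)],[np.sin(th),np.cos(th)]])
    o=P.mean(0)-R@L.mean(0);return o.round(4),np.degrees(th).round(2),((P-o-L@R.T)*1000).round(1).tolist()
S=[(126,97),(203,97),(127,240),(202,240),(129,364),(200,364)]
P=np.array([onz("wrist",*px(*s,0,(216,54)),.034,ld(2))[:2] for s in S])
print(fit(np.array([(x,y) for x in(.047,.015,-.015) for y in(.009,-.009)]),P))
a=[(352,28),(549,33),(513,542),(338,538)];b=[(577,28),(777,33),(770,540),(593,540)]
pa=[px(*s,320,(258,45)) for s in a];pb=[px(*s,560,(198,42)) for s in b]
X=[tri(ray("wrist",*i,ld(3)),ray("wrist",*j,ld(4))) for i,j in zip(pa,pb)]
X=np.array([x[0] for x in X]);print(X.round(4).tolist())
L=np.array([(60,23),(60,-23),(-60,-23),(-60,23)])/1000
print(fit(L,X[:,:2]))
for k,p in((3,pa),(4,pb)):print(fit(L,np.array([onz("wrist",*i,.046,ld(k))[:2] for i in p])))
```

```text
(array([ 0.5653, -0.1102]), np.float64(-3.92), [[-0.2, -0.1], [-0.2, 0.1], [-0.1, 0.0], [-0.1, 0.0], [0.2, -0.2], [0.3, 0.2]])
[[0.5594, 0.4184, 0.047], [0.5598, 0.3739, 0.0447], [0.4417, 0.3734, 0.0453], [0.4416, 0.4183, 0.0467]]
(array([0.5006, 0.396 ]), np.float64(0.17), [[-1.1, -0.8], [-0.9, 0.7], [1.0, 0.5], [1.0, -0.5]])
(array([0.5005, 0.3961]), np.float64(0.14), [[-0.7, -0.8], [-0.9, 0.9], [0.7, 0.5], [0.9, -0.6]])
(array([0.5007, 0.3961]), np.float64(0.24), [[-1.2, -0.7], [-1.2, 0.6], [1.7, 0.5], [0.7, -0.3]])
```

Dock (0.5653, −0.1100), yaw −3.93°, agrees across tool orientations. Carrier (0.5006, 0.396), yaw 0.18°, top 46 mm. Grasping now.

```bash
sed -i 's/^TH=.*/TH=np.radians(-3.93);O=np.array([.5653,-.1100])/' h.py
python3 - <<'E'
from h import *
q=down(np.radians(.18))
arm.movep([.5006,.396,.17],q)
arm.line_to([.5006,.396,.080],.12)
print(pose()[0],arm.read_ft_force())
arm.move_gripper(0.3,80); print("open",arm.read_opening(),arm.read_finger_force(),pose()[0],arm.read_ft_force())
arm.line_to([.5006,.396,.25],.25); arm.pause(.2)
print("open",arm.read_opening(),arm.read_finger_force(),arm.read_ft_force(),arm.read_time())
arm.movep(W(0,0,.22),down(TH))
arm.line_to(W(0,0,.135),.15); arm.pause(.3)
p=pose();print(p[0],W(0,0,0),arm.read_ft_force(),arm.read_time())
b=snapshot("wrist");a=snapshot("scene");t=snapshot("top")
cv2.imwrite("pics/m4.png",np.vstack([np.hstack([cv2.resize(b,(400,300)),crop(t,265,135,80,60,5)]),crop(a,180,160,160,60,5)]))
E
```

```text
[0.50110751 0.39645705 0.08107527] [ 1.34658165 -0.08832303  1.04647534]
open 0.5314466367289509 82.54189595289063 [0.5010624  0.39645104 0.08092984] [ 0.10291313 -0.01971669  4.6043249 ]
open 0.5292137432318916 81.91128396465163 [ 0.34223366 -0.90947874 -2.27964301] 16.3583
[ 0.5656685  -0.11005433  0.13584041] [ 0.5653 -0.11    0.    ] [ 0.64144348  0.51912387 -2.20232023] 19.225
```

View pics/m4.png

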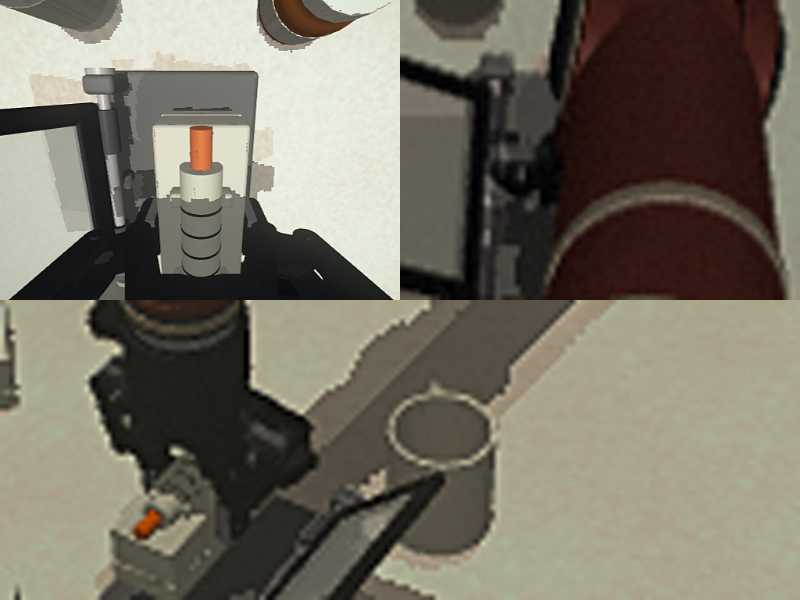

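The carrier sits straight in the gripper above the dock, and the magnifier is still at its far stop. Now a guarded descent.

Run:
```python
from h import *
f0=np.array(arm.read_ft_force())
z=.135
while z>.099:
    z-=.004 if z>.119 else .002
    arm.line_to(W(0,0,z),.05)
    F=np.array(arm.read_ft_force())-f0; p=pose()[0]
    print(round(z,4),p[2].round(4),F.round(1),arm.read_wrist_torque() if F[2]>3 else "")
    if F[2]>28 or np.hypot(*F[:2])>12: print("stop");break
print(arm.read_opening(),pose()[0],arm.read_time())
```

```text
0.131 0.1306 [ 0.9  0.3 -0.6] 
0.127 0.1266 [-0.8  0.1  0.1] 
0.123 0.1227 [-0.5 -0.2 -0.4] 
0.119 0.1187 [-0.7  0.2  0. ] 
0.117 0.1169 [-1.9 -0.3  0.1] 
0.115 0.1149 [-0.7 -0.   0. ] 
0.113 0.1129 [-0.8  0.4 -0.2] 
0.111 0.1108 [-1.2  0.5 -0.3] 
0.109 0.1091 [-0.7  0.4  0.5] 
0.107 0.1072 [-0.4  0.   1.9] 
0.105 0.1049 [-1.1 -0.   1.5] 
0.103 0.1027 [ 0.5  0.8 -0.2] 
0.101 0.1009 [ 0.8 -1.5  1.3] 
0.099 0.1009 [-2.4  0.2 13.4] [0.10611309 0.36072864 0.03248501]
0.5289237322241506 [ 0.56551199 -0.11002332  0.10085131] 22.875
```

Run:
```python
from h import *
arm.line_to(W(0,0,.0975),.03); arm.pause(.2); print(pose()[0],arm.read_ft_force())
arm.line_to(W(0,0,.1005),.03)
arm.move_gripper(0.68,40); print(arm.read_opening(),arm.read_ft_force())
arm.line_to(W(0,0,.20),.15)
arm.line_to(W(-.07,0,.27),.25);arm.pause(.2)
p=pose();b=snapshot("wrist");np.save("ps5.npy",np.r_[p[0],p[1]]);cv2.imwrite("pics/s5.png",b)
for z in(.066,):print([proj("wrist",W(x,y,z),p).round(1).tolist() for x,y in((.06,.023),(.06,-.023),(-.06,-.023),(-.06,.023))])
a=snapshot("scene");print(arm.read_time())
c=proj("wrist",W(0,0,.066),p).astype(int);print(c)
cv2.imwrite("pics/m5.png",np.hstack([crop(b,c[0]-50,c[1]-75,100,150,4),crop(a,185,165,100,150,4)]))
```

```text
[ 0.56550427 -0.11005354  0.10081612] [-4.17040316  1.35341931 19.6184135 ]
0.6792427636145804 [0.01084926 0.01176995 0.1062236 ]
[[228.7, 32.6], [285.2, 32.6], [281.1, 175.4], [232.4, 175.4]]
25.525
[256 109]
```

View pics/m5.png

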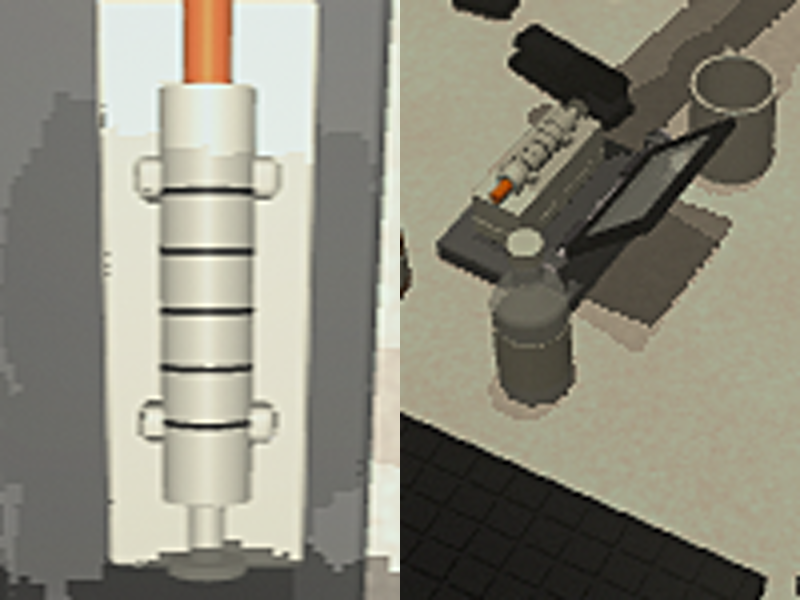

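The carrier is home: the corners match the predicted home pose to about 1 px, it hit a hard stop at 20 N, and it lies flat. Now I'll flip the magnifier back.

Run:
```python
from h import *
q=down(np.pi/2+TH)
arm.move_gripper(0.0)
arm.movep(W(0,.19,.25),q)
arm.line_to(W(0,.183,.169),.2)
print(arm.read_time(),arm.read_ft_force())
for d in np.arange(45,102,8):
    f=np.radians(d); y=.064+.110*np.cos(f)+.0045*np.sin(f)+.011; z=.048+.110*np.sin(f)-.0045*np.cos(f)+.043
    arm.line_to(W(0,y,z),.1); F=np.array(arm.read_ft_force()); print(d,F.round(1))
    if np.linalg.norm(F)>25: break
arm.line_to(W(0,.14,.30),.25); arm.pause(.5)
a=snapshot("scene");t=snapshot("top");b=snapshot("wrist");print(arm.read_time())
cv2.imwrite("pics/m6.png",np.vstack([np.hstack([cv2.resize(b,(400,300)),crop(a,190,160,80,60,5)]),np.hstack([crop(a,130,130,160,120,2.5),crop(t,240,100,160,120,2.5)])]))
```

```text
27.575 [ 0.4210236  -1.05894854 -0.2607275 ]
45 [-0.5  0.3 -0.1]
53 [-0.3  2.7  1.4]
61 [0.9 2.4 0.7]
69 [-0.1  2.2 -0.5]
77 [ 0.3  1.2 -0.7]
85 [-0.2  0.4  0.8]
93 [0.5 0.2 0.4]
101 [ 0.   0.  -0.4]
31.4167
```

View pics/m6.png

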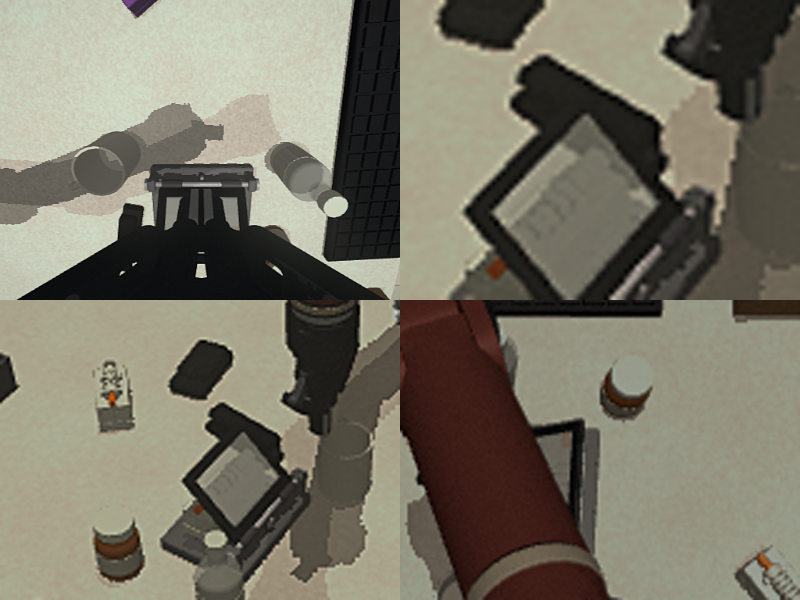

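The magnifier is back at its first stop over the loaded syringe: the frame's left corner is at about (465,210) in the scene crop, matching the starting picture. Everything else on the desk is undisturbed, and the robot is clear.

```bash
python3 -c "
from station import ticket
print(ticket.finish_job())"
```

```text
the job is handed in; nothing more can be done
None
```

I flipped the magnifier to its far stop, pressed the longer white carrier home on the studs, and flipped the magnifier back to its first stop over the syringe; nothing else looked disturbed in the final pictures, and I handed the job in at about 31 s.

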